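Seat the long square tube against the hidden stop of the weld jig

TASK

Take the long square steel tube and lay it flat on the bench with one end in the mouth of the dark covered pocket, straight in line with it, then slide it in until you feel it come up solid against the stop hidden inside. Do not ram it: stop pushing once it is home, let go and leave it there.

Things in the scene. Friction and masses are not known exactly. Their poses are not given: they have to be found in the camera images.
- tube: The long square steel tube, 200 mm long, 30 x 30 mm outside, about 0.35 kg, lying on the bench: the longest loose piece (a 110 mm piece of the same tube and 150 mm of angle iron are bystanders). Origin: centre of its underside; x along the tube, z up. Both ends are alike; either may go in.
- socket: Covered pocket of the weld jig: dark steel hood fixed to the bench, 110 mm deep, 58 wide, 49 high outside; open only at the mouth, its end nearer the robot. Inside 48 mm wide, 44 high, no floor: the tube slides on the bench. Feet 6 mm high reach 55 mm either side, from 25 mm past the mouth. Origin: middle of the mouth at bench height; x points straight in, z up.
- stop_pin (a joint): Travel of a light sprung pin, hidden in the pocket, that stands 15 mm out of the rigid stop plate towards the mouth: 0 m free, about 0.015 when the tube is solid against the plate. Under 1 N; too weak to push the tube back. The plate's face stands 35 to 65 mm in from the mouth, set anew each time, out of sight.
Not all that is in view belongs to the job. Leave any pink or turquoise look-alike of the socket alone.

How it is judged (in metres and radians):
At the end, for the whole second after the job is handed in: The long square tube lies at rest and flat on the bench (within 5 degrees), its end inside the pocket and within 5 mm of the hidden stop plate (stop pin pushed in by more than 10 mm), its origin within 25 mm of the pocket's centre line and in line with it within 11 degrees (value of joint stop_pin above 0.01 m and x of tube in the frame of socket above -0.075 m and y of tube in the frame of socket between -0.025 and 0.025 m and angle between the x axis of tube and the x axis of socket, either way round below 0.2 rad and angle between tube's own x axis and vertical between 1.47 and 1.67 rad and height (world z) of tube below 0.035 m and linear speed of tube below 0.01 m/s); the robot touches nothing.
It fails at once if the tube is rammed into the pocket or its stop with more than 70 N (contact force between tube and socket above 70 N).
It also fails if it takes over 38 s, if anything falls off the work surface, if the arm or the gripper's body presses on something with over 40 N, if the wrist force passes 120 N, or if a joint passes its speed limit or range.

ROBOT

A 6-joint arm with a two-finger parallel gripper is mounted at the origin on the work surface. World frame = base frame: x ahead of the robot, y to its left, z up, the work surface at z = 0. Lengths are in mm, angles in rad, forces in N, time in s.
With the tool pointing down it reaches from about 275 to 1000 mm from the base axis. Payload 8.4 kg.
Tool frame: the origin (TCP) lies midway between the tips of the shut fingers; the grasp point (between the pads) lies 19 mm behind it; z points along the fingers, y is the direction in which the jaws open and shut (so a half turn about z gives the same grasp; the last joint's range is limited). The gripper opens to 85 mm and grips with 20 to 120 N. Pads are 22 mm wide; open, the fingers measure 114 mm over their backs; the gripper's body (76 mm by 85 mm) begins 54 mm behind the grasp point. The pads swing forward as they close: fully open they stand 13 mm farther back than shut.
Start: joints at [-1.19, 0.353, 1.633, -0, 1.155, -0.002], TCP at [233.448, -579.767, 231.281] pointing down, gripper open.
Joint ranges: [-2.63, 2.63], [-0.92, 2.1], [0.06, 2.66], [-1.3, 4.44], [0, 2.69], [-3.02, 3.02]. Speed limits (rad/s): [2.22, 2.22, 2.79, 3.14, 3.14, 3.14].

INTERFACE

Orientations are given as [roll, pitch, yaw] about the fixed x, y, z axes, in that order (R = Rz(yaw) Ry(pitch) Rx(roll)).
In Python, from rig import r gives the robot as it stands. The module is installed in compiled form; this text tells all that it offers.
- The arm moves only by the tool drive_tool, never from a script. Its argument "moves" is a list of rows, each a list of 3 entries, a list of its own where there are three numbers: the closure, from 0 (fully open) to 1 (shut), then the shift along the tool's x, y, z in cm, then the turn about the tool's z in degrees. In form: [[claw, [dx, dy, dz], roll], ...]. A call has 1 to 12 rows; each row is the pose to reach, as a shift and turn from the pose measured when the call began, along the tool's axes at that moment; what a row does not reach only later rows make up. A row lasts 1/8 s, in which the tool goes at most 62.5 mm and 10.7 degrees, less where a joint would pass 70% of its speed; a pose out of reach is approached as far as the arm can. A call with a gripper value outside its range is refused whole. The fingers move at their own pace and stop on an object; "grip_force" is the grip in N (left out, the last holds). Time passes only in rows, so rows that repeat a pose let the fingers close. It gives the time, the measured TCP pose, the force and the opening at its end, in the units of the state.
- r.sense(): the state, without advancing time (a new reading comes with each control period).
- r.grab_frame(name): name is "scene" or "top" or "wrist"; returns a dict with "color" (480x640x3 uint8, red, green, blue), "fx", "fy", "cx", "cy" (pixels), "D" ([k1, k2, p1, p2, k3] as OpenCV has them; the pictures are not rectified), "pose" (4x4, takes a point from camera to world coordinates); the wrist camera has in their place "hand_eye" (4x4, takes a point from camera to tool coordinates, whose origin is the TCP and whose axes are the flange's). Camera axes: x right, y up, looking along -z (the intrinsics and any distortion apply to the point x, -y, -z); pixel columns grow to the right and rows downward; lengths in mm; the calibration is good to about 2 mm. A picture is of the moment at which its call begins: read the wrist's pose just before it. There is no depth.
- r.sign_off(): hands the job in, once; it reports no verdict.
Trained networks look in the newest picture that a camera, given by its name, has taken for a name from the list of things; names that differ only in an ending like _2 or _b are one class to them, and where a whole thing is asked for, a point or a joint stands for the part that bears it (a point fixed in the world has none). Each returns a list of dicts, best first, with "score" (0 to 1); they miss things now and then, are a little off and sometimes report something else, mostly with a low value. They report only what shows in the picture. A call takes as long as a camera call. They do not tell look-alikes from the thing itself.
- r.outline_of(thing, camera): "mask" (480x640 bool, what is visible of it) and "at" ([column, row] in pixels, amid what is visible of it).
- r.spot_point(thing, camera): "at" ([column, row] in pixels: a listed point, or the origin of a listed thing).
The state is a dict: "clock": time; "qpos": joint angles; "qvel": joint speeds; "joint_efforts": joint torques, N m; "eef_pos": TCP position; "tcp_rot": TCP orientation; "contact_force": force on the tool from outside, world axes, zero at the start; "wrist_torque": the same for the moment, N m; "opening": opening from 0.0 (shut) to 1.0 (fully open).
Only numpy, scipy, OpenCV 4.12 (cv2) and the standard library are available. Lean on these libraries where they do the work, as an engineer would, in place of code of your own. Each camera call takes 0.05 s, during which the arm holds its last target.

## Working session

There is one attempt and no reset: what is moved stays moved. The work goes in short steps, Python scripts to look and compute and a tool call to move; the robot and the scene stay as the last step left them, time stands still between calls to the robot, and variables do not carry over. Pictures are saved under pics/ and viewed, and the job is handed in when it is done.

Besides the shell and the picture viewer there is one more tool, called after "Call:" in YAML: its name, and indented under it one key for each argument. drive_tool: Moves the arm, as the interface text tells. Its arguments: {"type":"object","properties":{"moves":{"type":"array"},"grip_force":{"type":"number"}},"required":["moves"]}

```bash
mkdir -p pics
cat > h.py <<'E'
import numpy as np, cv2
from rig import r
def save(f,n): cv2.imwrite('pics/'+n,cv2.cvtColor(f['color'],cv2.COLOR_RGB2BGR))
def ray(f,px,T):
    K=np.array([[f['fx'],0,f['cx']],[0,f['fy'],f['cy']],[0,0,1.]])
    p=cv2.undistortPoints(np.array(px,float).reshape(-1,1,2),K,np.array(f['D'],float)).reshape(-1,2)
    d=np.c_[p[:,0],-p[:,1],-np.ones(len(p))]
    return T[:3,3], d@T[:3,:3].T
def onz(f,px,z,T=None):
    T=np.array(f['pose'] if T is None else T); o,d=ray(f,px,T)
    return o+d*((z-o[2])/d[:,2])[:,None]
def proj(f,P,T=None):
    T=np.array(f['pose'] if T is None else T); P=np.atleast_2d(P)
    c=(P-T[:3,3])@T[:3,:3]; c=c*[1,-1,-1]
    K=np.array([[f['fx'],0,f['cx']],[0,f['fy'],f['cy']],[0,0,1.]])
    return cv2.projectPoints(c,np.zeros(3),np.zeros(3),K,np.array(f['D'],float))[0].reshape(-1,2)
E
python3 - <<'E'
from h import *
print(r.sense())
for c in ['scene','top']:
    f=r.grab_frame(c); save(f,c+'0.png')
    for t in ['tube','socket']:
        for o in r.outline_of(t,c):
            m=o['mask'].astype(np.uint8); q=cv2.minAreaRect(cv2.findNonZero(m))
            print(c,t,o['score'],o['at'],m.sum(),q)
        print([(o['score'],o['at']) for o in r.spot_point(t,c)])
E
```

```text
{'clock': 0.0, 'qpos': array([-1.19039465e+00,  3.53628013e-01,  1.63414010e+00, -9.87516867e-06,
        1.15518455e+00, -2.41544227e-03]), 'qvel': array([ 0.00135987, -0.00043294,  0.0004495 , -0.00082985,  0.00017354,
        0.00262205]), 'joint_efforts': array([ 4.73514185e-03, -6.05242753e+01, -3.42069554e+01,  3.51861845e-04,
        9.23455838e-03,  1.18655763e-05]), 'eef_pos': array([ 233.27196085, -579.32541948,  230.57169955]), 'tcp_rot': array([-3.14023263e+00,  5.74402225e-06,  3.82821121e-01]), 'contact_force': array([ 0.73359393, -0.02324142,  0.05468929]), 'wrist_torque': array([-0.03661678,  0.02393546,  0.04353329]), 'opening': 0.9982085830538838}
scene tube 0.74 [256.2, 125.5] 1935 ((255.12762451171875, 122.25086212158203), (21.73467445373535, 95.72638702392578), 63.03428649902344)
[(0.79, [256.9, 127.4])]
scene socket 0.84 [373.4, 298.3] 4575 ((373.927001953125, 297.0168762207031), (70.91386413574219, 82.78583526611328), 32.0053825378418)
scene socket 0.78 [292.3, 378.7] 5695 ((292.91595458984375, 380.26104736328125), (76.85689544677734, 89.8388442993164), 48.8140754699707)
scene socket 0.62 [271.0, 279.0] 4522 ((271.4615173339844, 280.69232177734375), (66.00931549072266, 82.65032196044922), 56.30992889404297)
[(0.98, [385.8, 277.3]), (0.69, [319.9, 359.1]), (0.63, [295.5, 266.4])]
top tube 0.65 [477.5, 294.1] 1999 ((477.0, 293.5), (105.0, 20.0), 90.0)
[(0.55, [474.4, 292.8])]
top socket 0.85 [242.1, 135.6] 2666 ((243.55801391601562, 134.89779663085938), (56.71098327636719, 60.915687561035156), 3.012787342071533)
top socket 0.72 [312.0, 176.8] 2567 ((315.5, 176.5), (59.0, 55.0), 90.0)
top socket 0.67 [243.7, 222.0] 2698 ((245.789306640625, 222.08706665039062), (60.03749084472656, 55.765159606933594), 77.00537872314453)
[(0.75, [240.3, 166.3]), (0.61, [311.8, 205.1]), (0.61, [254.4, 254.2])]
```

View pics/scene0.png

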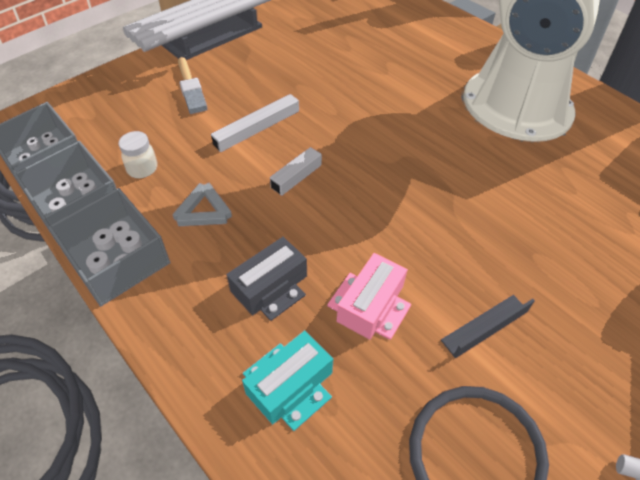

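View pics/top0.png

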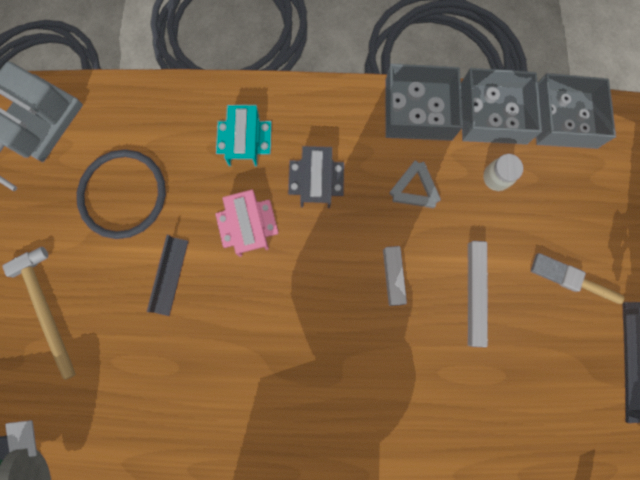

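Top view: tube runs along the column direction at (478,294). The dark socket is at (316,177), with its mouth toward the bottom, and the pink and turquoise ones are look-alikes. Next I'll zoom in and localise both.

Run:
```python
from h import *
f=r.grab_frame('top'); g=cv2.cvtColor(f['color'],cv2.COLOR_RGB2BGR)
print(np.round(np.array(f['pose']),3), f['fx'],f['cx'],f['cy'],f['D'])
a=cv2.resize(g[130:220,270:360],None,fx=6,fy=6,interpolation=cv2.INTER_CUBIC)
b=cv2.resize(g[230:355,450:510],(259,540),interpolation=cv2.INTER_CUBIC)
cv2.imwrite('pics/z1.png',np.hstack([a,b]))
o=r.outline_of('tube','top')[0]
m=o['mask'].astype(np.uint8)
c=cv2.findNonZero(m).reshape(-1,2); P=onz(f,c,30)[:,:2]
q=cv2.minAreaRect(P.astype(np.float32)); print('tube',q)
for o in r.outline_of('socket','top'):
    if abs(o['at'][0]-314)<20:
        c=cv2.findNonZero(o['mask'].astype(np.uint8)).reshape(-1,2)
        print(c.min(0),c.max(0))
s=[p for p in r.spot_point('socket','top') if abs(p['at'][0]-314)<20]
print('socket org',[onz(f,p['at'],0) for p in s])
# label stripe
sub=g[145:210,300:332].min(axis=2); mm=(sub>150).astype(np.uint8)
n,l,st,ce=cv2.connectedComponentsWithStats(mm); k=1+np.argmax(st[1:,4])
c=cv2.findNonZero((l==k).astype(np.uint8)).reshape(-1,2)+[300,145]
print('stripe',cv2.minAreaRect(onz(f,c,49)[:,:2].astype(np.float32)),len(c))
# dark top
dk=g[130:220,270:360]; print(dk[45,:, :].mean(1).round().astype(int)); print(dk[:,30:36].mean((1,2)).round().astype(int))
f=r.grab_frame('scene')
s=r.spot_point('tube','scene'); print([onz(f,p['at'],0) for p in s])
s=r.spot_point('socket','scene'); print([(p['at'],onz(f,p['at'],0)) for p in s])
```

```text
[[ 3.00000e-02  9.86000e-01 -1.67000e-01  4.32409e+02]
 [-1.00000e+00  3.10000e-02  3.00000e-03  8.79200e+00]
 [ 8.00000e-03  1.67000e-01  9.86000e-01  9.42449e+02]
 [ 0.00000e+00  0.00000e+00  0.00000e+00  1.00000e+00]] 488.68613664239786 315.8383901512498 236.77006461370186 [-0.11873942  0.          0.          0.          0.        ]
tube ((489.2747497558594, -301.8597106933594), (39.25217819213867, 199.4993133544922), 89.0417709350586)
[287 147] [344 207]
socket org [array([[651.78501895,  13.96642436,   0.        ]])]
stripe ((705.8880004882812, 9.355608940124512), (85.62286376953125, 17.25617790222168), 0.10718422383069992) 403
[ 97  97  97  98  98  96  94  97  96  95  98  95  97  95  97  97  97  96
  92  85  84  82  82  85  82  82  83  81  81  82  84  84  85  83  80  82
  85  83  84  85 100 143 163 168 168 166 166 167 167 168 159 132  96  83
  82  81  81  81  80  81  83  76  68  67  65  66  67  75  81  79  72  66
  64  70  76  81  82  81  83  78  80  79  82  81  82  80  82  80  80  79]
[103 100  97  97  99 102 105 106 107 109 109 108 106 103 100  98  96  93
  92  91  92  92  92  91  90  89  90  88  87  85  84  83  83  83  82  82
  83  82  82  83  83  83  83  84  83  83  82  83  83  83  82  83  83  82
  82  82  82  83  84  83  83  83  84  84  85  85  86  87  86  87  86  85
  84  84  84  88  92 100 103 108 110 109 107 107 106 104 102 103 103 104]
[array([[ 497.31252019, -295.62301226,    0.        ]])]
[([385.9, 280.0], array([[562.3614463 , 127.44264979,   0.        ]])), ([293.0, 263.6], array([[653.89439063,   4.52076632,   0.        ]])), ([318.8, 362.3], array([[737.53332587, 162.29556205,   0.        ]]))]
```

View pics/z1.png

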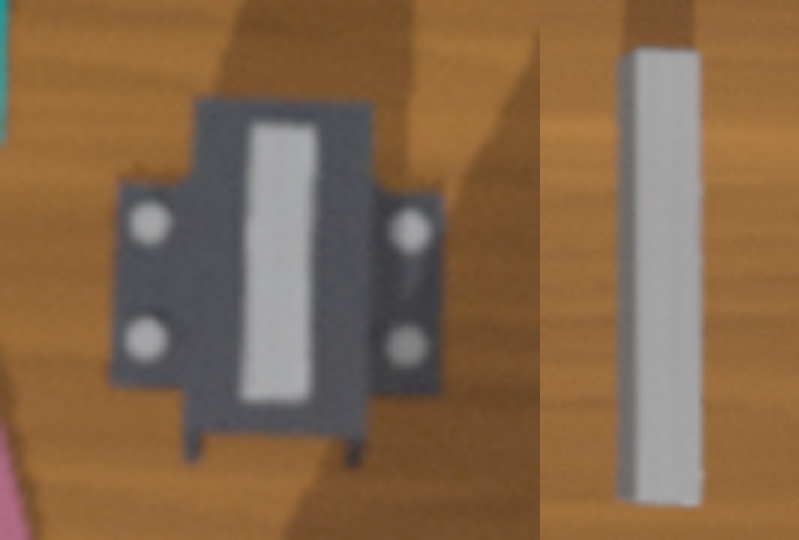

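Run:
```python
from h import *
f=r.grab_frame('top')
t=np.array([(637,48),(700,50),(700,505),(635,500)],float);t[:,0]-=540;t=t/4.32+[450,230]-.4
s=np.array([(195,98),(373,102),(366,437),(183,432)])/6+[270,130]-.4
T=onz(f,t,30);S=onz(f,s,49)
print(T.round(1),T.mean(0));print(S.round(1),S.mean(0))
st=np.array([(250,122),(318,126),(310,403),(240,400)])/6+[270,130]-.4
print(onz(f,st,49).round(1))
bo=np.array([(150,223),(410,231),(145,340),(406,346)])/6+[270,130]-.4
print(onz(f,bo,8).round(1))
for A in(T,S):
  d=A[0]+A[1]-A[2]-A[3]; print(np.arctan2(d[1],d[0]), A[[2,3]].mean(0), np.linalg.norm(d)/2)
w=np.array([(193,463),(355,465)])/6+[270,130]-.4
print(onz(f,w,0))
```

```text
[[ 588.6 -294.    30. ]
 [ 588.6 -322.9   30. ]
 [ 389.1 -319.1   30. ]
 [ 390.9 -290.2   30. ]] [ 489.29695538 -306.55508692   30.        ]
[[759.8  37.8  49. ]
 [760.3 -19.2  49. ]
 [649.9 -19.6  49. ]
 [649.6  37.7  49. ]] [704.91534476   9.16003675  49.        ]
[[752.3  20.   49. ]
 [751.6  -1.8  49. ]
 [660.3  -1.8  49. ]
 [660.5  20.2  49. ]]
[[730.6  52.5   8. ]
 [730.7 -33.8   8. ]
 [690.4  52.6   8. ]
 [691.1 -33.4   8. ]]
-0.01886589357658941 [ 389.99108241 -304.68137059   30.        ] 198.64709630972726
0.002728042500244539 [649.75630786   9.00956018  49.        ] 110.31848429613228
[[651.16609119  35.57412871   0.        ]
 [652.19894631 -17.81062308   0.        ]]
```

Tube: centre (489,-306), yaw -0.02. Socket mouth: (650,9), yaw about 0. First I'll move above the tube, 20 mm behind its centre.

Call:
drive_tool:
  moves:
    - [0, [5.3, -2.8, 1.8], 4]
    - [0, [10.7, -5.5, 3.7], 8]
    - [0, [16, -8.3, 5.5], 12]
    - [0, [21.4, -11, 7.3], 16]
    - [0, [26.7, -13.8, 9.2], 20]
    - [0, [32.1, -16.5, 11], 23]
    - [0, [32.1, -16.5, 11], 23]
    - [0, [32.1, -16.5, 11], 23]

```text
clock: 1.9
eef_pos: [469.7, -306.8, 121.3]
tcp_rot: [3.141, 0.0, -0.017]
contact_force: [-0.9, -0.8, 0.7]
opening: 0.998
```

Run:
```python
from h import *
from scipy.spatial.transform import Rotation as R
s=r.sense(); print(s['eef_pos'],s['tcp_rot'],s['clock'])
f=r.grab_frame('wrist'); save(f,'w1.png')
T=np.eye(4);T[:3,:3]=R.from_euler('xyz',s['tcp_rot']).as_matrix();T[:3,3]=s['eef_pos']
np.save('Tw.npy',T@np.array(f['hand_eye'])); print(f['hand_eye'])
```

```text
[ 469.69250073 -306.7824109   121.34268384] [ 3.14135771e+00  2.09901046e-04 -1.69700132e-02] 1.9
[[-4.04395123e-04  9.51467510e-01  3.07748947e-01  7.86888259e+01]
 [ 9.99999768e-01  5.53225963e-04 -3.96366914e-04  7.70875174e-01]
 [-5.47384948e-04  3.07748716e-01 -9.51467513e-01 -1.43177352e+02]
 [ 0.00000000e+00  0.00000000e+00  0.00000000e+00  1.00000000e+00]]
```

View pics/w1.png

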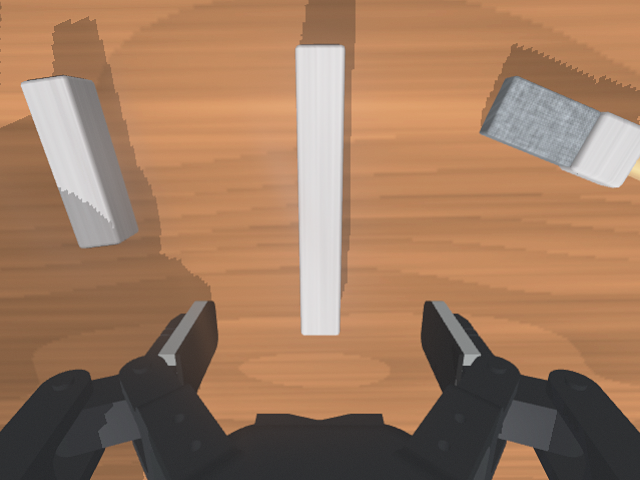

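Run:
```python
from h import *
f=r.grab_frame('wrist');T=np.load('Tw.npy')
P=onz(f,[(297,45),(344,45),(339,334),(302,334)],30,T);print(P.round(1),P.mean(0))
```

```text
[[ 590.9 -296.7   30. ]
 [ 590.4 -324.6   30. ]
 [ 392.6 -321.6   30. ]
 [ 393.1 -293.3   30. ]] [ 491.77408668 -309.06714003   30.        ]
```

The wrist view agrees: tube centre about (491,-308), aligned. Next: descend and grasp.

Call:
drive_tool:
  moves:
    - [0, [0, 0.1, 4], 0]
    - [0, [0, 0.1, 8], 0]
    - [0, [0, 0.1, 10.5], 0]
    - [0, [0, 0.1, 11.6], 0]
    - [0, [0, 0.1, 11.6], 0]
    - [1, [0, 0.1, 11.6], 0]
    - [1, [0, 0.1, 11.6], 0]
    - [1, [0, 0.1, 11.6], 0]
    - [1, [0, 0.1, 11.6], 0]
    - [1, [0, 0.1, 11.6], 0]
    - [1, [0, 0.1, 11.6], 0]
  grip_force: 60

```text
clock: 3.38
eef_pos: [469.6, -309.0, 6.6]
tcp_rot: [3.141, -0.001, -0.019]
contact_force: [-0.5, 1.8, 8.1]
opening: 0.34
```

Call:
drive_tool:
  moves:
    - [1, [0, 0, -2.5], 0]
    - [1, [0, 0, -6], 0]
    - [1, [0, 0, -9], 0]
    - [1, [0.5, -5, -9], -0.2]
    - [1, [1.1, -10.5, -9], -0.4]
    - [1, [1.7, -16, -9], -0.6]
    - [1, [2.3, -21.5, -9], -0.8]
    - [1, [2.9, -27, -9], -1]
    - [1, [3.3, -31.8, -9], -1.2]
    - [1, [3.3, -31.8, -9], -1.2]
    - [1, [3.3, -31.8, -9], -1.2]
    - [1, [3.3, -31.8, -9], -1.2]

```text
clock: 4.88
eef_pos: [508.3, 7.5, 96.2]
tcp_rot: [3.14, -0.001, 0.001]
contact_force: [0.4, 0.6, -4.3]
opening: 0.342
```

Run:
```python
from h import *
from scipy.spatial.transform import Rotation as R
s=r.sense(); print(s['eef_pos'],s['tcp_rot'],s['clock'])
f=r.grab_frame('wrist'); save(f,'w2.png')
T=np.eye(4);T[:3,:3]=R.from_euler('xyz',s['tcp_rot']).as_matrix();T[:3,3]=s['eef_pos']
np.save('Tw.npy',T@np.array(f['hand_eye']))
f=r.grab_frame('top');save(f,'t2.png')
```

```text
[508.31215408   7.49448094  96.22366556] [ 3.14041731e+00 -7.01267097e-04  6.05275820e-04] 4.875
```

View pics/w2.png

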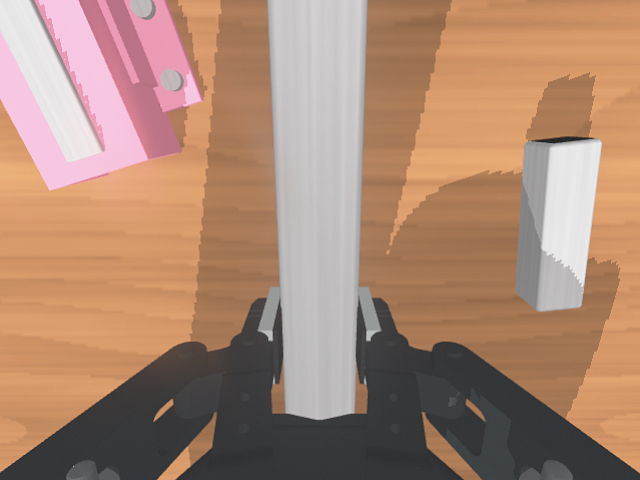

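View pics/t2.png

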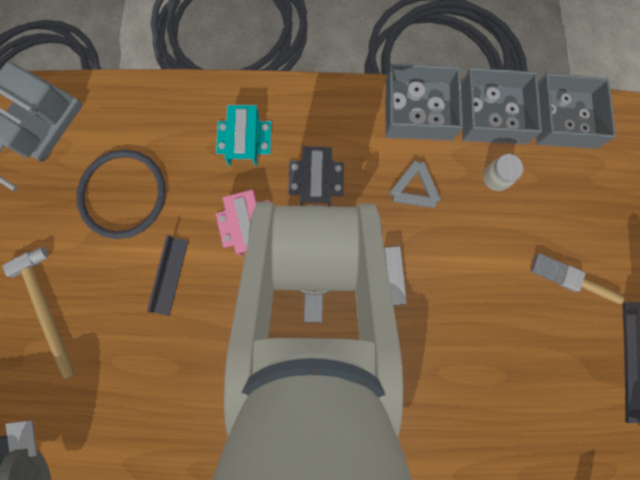

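Tube is held straight (edges symmetric about column 319). The pocket lies ahead, clear of the pink look-alike at top left. Lowering just short of the mouth.

Call:
drive_tool:
  moves:
    - [1, [0, -0.1, 3], 0]
    - [1, [0, -0.1, 6], 0]
    - [1, [0, -0.1, 7.8], 0]
    - [1, [0, -0.1, 8.5], 0]
    - [1, [0, -0.1, 8.9], 0]
    - [1, [0, -0.1, 8.9], 0]
    - [1, [0, -0.1, 8.9], 0]

```text
clock: 5.85
eef_pos: [509.1, 8.3, 7.9]
tcp_rot: [3.141, -0.002, 0.0]
contact_force: [-0.7, 0.1, -4.0]
opening: 0.334
```

Run:
```python
from h import *
s=r.sense(); print(s['eef_pos'],s['tcp_rot'],s['contact_force'],s['clock'])
f=r.grab_frame('scene'); g=cv2.cvtColor(f['color'],cv2.COLOR_RGB2BGR)
cv2.imwrite('pics/s3.png',cv2.resize(g[130:330,200:440],None,fx=3,fy=3,interpolation=cv2.INTER_CUBIC))
```

```text
[509.09355866   8.32139585   7.90528965] [ 3.14056584e+00 -2.09851368e-03  2.82423110e-05] [-0.70195812  0.14539869 -3.9815466 ] 5.85
```

View pics/s3.png

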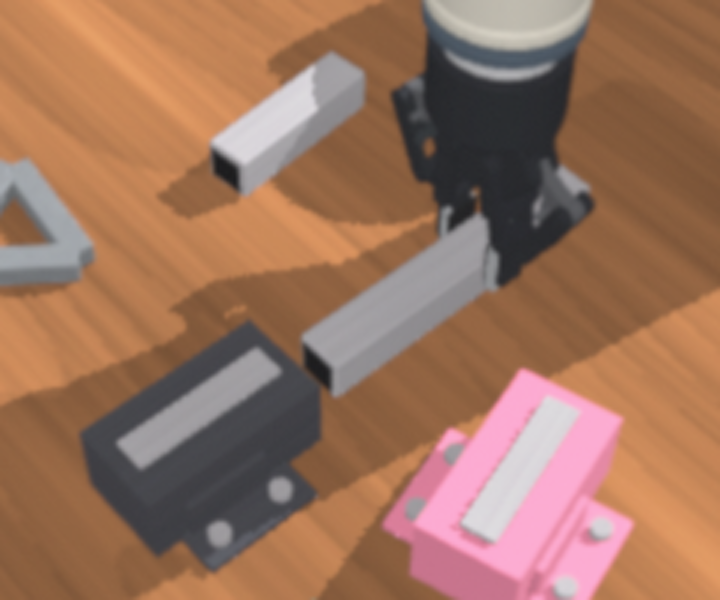

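Call:
drive_tool:
  moves:
    - [1, [0.8, 0, 0], 0]
    - [1, [1.6, 0, 0], 0]
    - [1, [2.4, 0, 0], 0]
    - [1, [3.2, 0, 0], 0]
    - [1, [3.9, 0, 0], 0]
    - [1, [4.3, 0, 0], 0]
    - [1, [4.6, 0, 0], 0]
    - [1, [4.6, 0, 0], 0]

```text
clock: 6.9
eef_pos: [555.0, 8.4, 7.9]
tcp_rot: [3.141, -0.002, 0.0]
contact_force: [0.1, -0.1, -3.4]
opening: 0.337
```

No contact yet. I'm reducing the grip force so slip limits the push, and advancing in small steps.

Call:
drive_tool:
  moves:
    - [1, [0, 0, 0], 0]
    - [1, [0.1, 0, 0], 0]
    - [1, [0.2, 0, 0], 0]
    - [1, [0.3, 0, 0], 0]
    - [1, [0.4, 0, 0], 0]
    - [1, [0.4, 0, 0], 0]
  grip_force: 25

```text
clock: 7.65
eef_pos: [559.1, 8.4, 7.9]
tcp_rot: [3.141, -0.002, 0.0]
contact_force: [-0.2, 0.0, -4.0]
opening: 0.334
```

Call:
drive_tool:
  moves:
    - [1, [0.1, 0, 0], 0]
    - [1, [0.2, 0, 0], 0]
    - [1, [0.3, 0, 0], 0]
    - [1, [0.4, 0, 0], 0]
    - [1, [0.4, 0, 0], 0]

```text
clock: 8.28
eef_pos: [563.1, 8.4, 7.9]
tcp_rot: [3.141, -0.002, 0.0]
contact_force: [-0.4, 0.5, -3.5]
opening: 0.336
```

Call:
drive_tool:
  moves:
    - [1, [0.1, 0, 0], 0]
    - [1, [0.2, 0, 0], 0]
    - [1, [0.3, 0, 0], 0]
    - [1, [0.4, 0, 0], 0]
    - [1, [0.4, 0, 0], 0]

```text
clock: 8.9
eef_pos: [566.4, 8.4, 7.7]
tcp_rot: [3.141, -0.0, 0.0]
contact_force: [-4.9, 0.7, -3.2]
opening: 0.336
```

Call:
drive_tool:
  moves:
    - [1, [0.1, 0, 0], 0]
    - [1, [0.2, 0, 0], 0]
    - [1, [0.2, 0, 0], 0]

```text
clock: 9.28
eef_pos: [566.4, 8.4, 7.4]
tcp_rot: [3.141, 0.003, 0.0]
contact_force: [-8.9, 1.0, 1.3]
opening: 0.335
```

Call:
drive_tool:
  moves:
    - [1, [0.1, 0, 0], 0]
    - [1, [0.2, 0, 0], 0]
    - [1, [0.2, 0, 0], 0]

```text
clock: 9.65
eef_pos: [566.3, 8.4, 7.0]
tcp_rot: [3.141, 0.007, -0.0]
contact_force: [-9.8, 0.7, 1.6]
opening: 0.341
```

Run:
```python
from h import *
from scipy.spatial.transform import Rotation as R
s=r.sense(); print(s['eef_pos'],s['tcp_rot'],s['contact_force'],s['clock'])
f=r.grab_frame('scene'); g=cv2.cvtColor(f['color'],cv2.COLOR_RGB2BGR)
cv2.imwrite('pics/s4.png',cv2.resize(g[130:330,200:440],None,fx=3,fy=3,interpolation=cv2.INTER_CUBIC))
f=r.grab_frame('wrist');save(f,'w4.png')
```

```text
[566.3305685    8.39338525   7.04171609] [ 3.14054992e+00  7.18579478e-03 -2.47892618e-05] [-9.77565642  0.65939205  1.60068361] 9.65
```

View pics/s4.png

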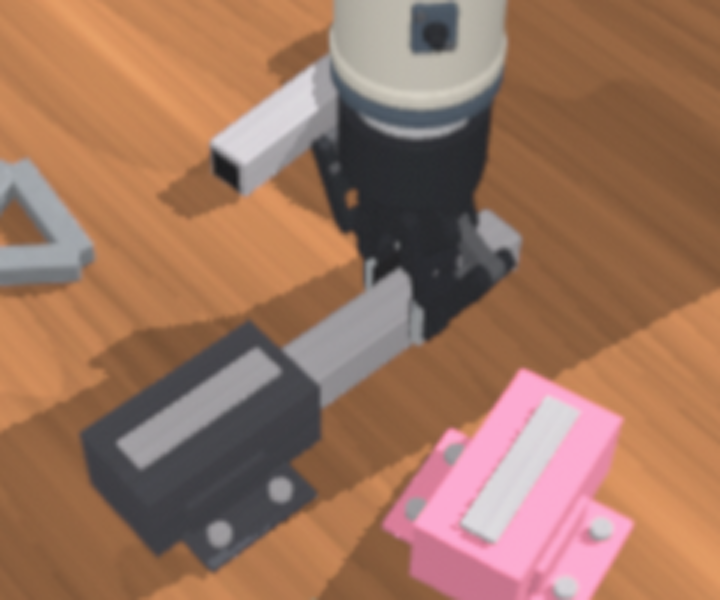

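View pics/w4.png

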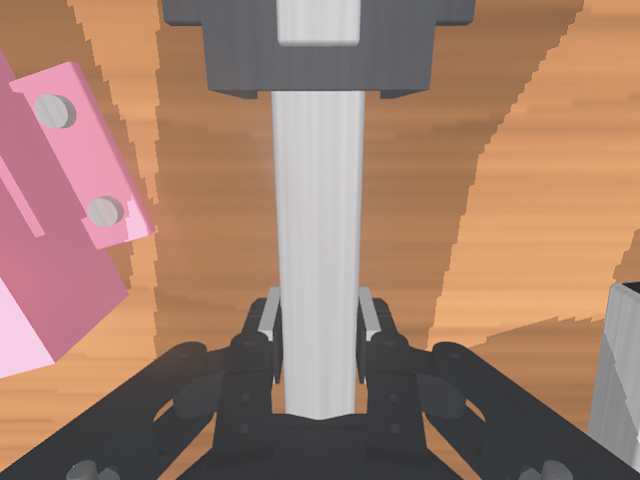

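The tube is inside the pocket, central and in line (wrist view: it enters at columns 272–365 between walls about 205–435). Force rose to 10 N with no motion, so it's solid. Depth is about 38 mm, within the 35–65 mm range. Releasing and withdrawing.

Call:
drive_tool:
  moves:
    - [1, [0, 0, 0], 0]
    - [0, [0, 0, 0], 0]
    - [0, [0, 0, 0], 0]
    - [0, [0, 0, 0], 0]
    - [0, [0, 0, 0], 0]
    - [0, [0, 0, 0], 0]
    - [0, [0, 0, -1], 0]
    - [0, [0, 0, -3], 0]
    - [0, [0, 0, -6], 0]
    - [0, [0, 0, -9], 0]
    - [0, [-1, 0, -12], 0]
    - [0, [-1, 0, -12], 0]

```text
clock: 11.25
eef_pos: [558.3, 8.5, 129.9]
tcp_rot: [3.141, 0.003, -0.0]
contact_force: [0.8, 1.1, 0.2]
opening: 1.0
```

Run:
```python
from h import *
from scipy.spatial.transform import Rotation as R
s=r.sense(); print(s['eef_pos'],s['tcp_rot'],s['contact_force'],s['clock'],s['opening'])
f=r.grab_frame('wrist');save(f,'w5.png')
T=np.eye(4);T[:3,:3]=R.from_euler('xyz',s['tcp_rot']).as_matrix();T[:3,3]=s['eef_pos']
np.save('Tw.npy',T@np.array(f['hand_eye']))
```

```text
[558.33688104   8.54404304 129.87643184] [ 3.14062639e+00  2.78248988e-03 -2.21283611e-05] [0.79203209 1.12890754 0.18841351] 11.25 1.000323820722338
```

View pics/w5.png

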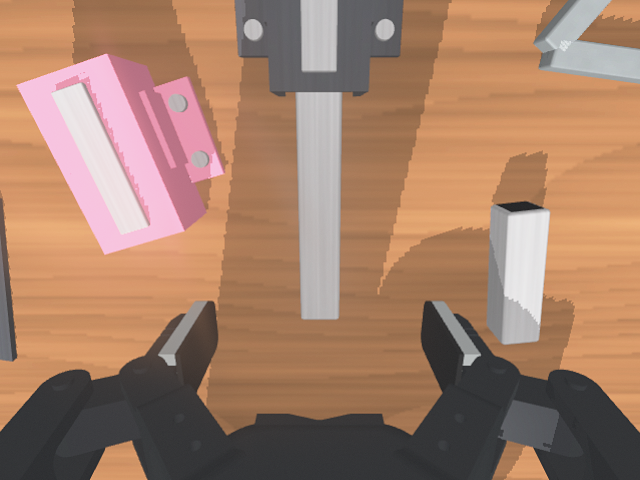

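Run:
```python
from h import *
f=r.grab_frame('wrist');T=np.load('Tw.npy')
print(onz(f,[(302,319.5),(339,319.5),(297,94),(342,94)],30,T).round(1))
print('hood mouth top',onz(f,[(269,93),(370,93)],49,T).round(1))
f=r.grab_frame('top'); g=cv2.cvtColor(f['color'],cv2.COLOR_RGB2BGR)
```

```text
[[488.6  20.9  30. ]
 [488.6  -8.   30. ]
 [652.6  21.6  30. ]
 [652.6  -7.1  30. ]]
hood mouth top [[652.   36.9  49. ]
 [652.  -22.4  49. ]]
```

```bash
python3 -c "
from rig import r
print(r.sign_off())"
```

```text
the job is handed in; nothing more can be done
None
```

I laid the long tube flat at the mouth of the dark pocket, slid it in until it came up solid against the stop, then let go and withdrew. I handed the job in just after 11.25 s on the robot's clock; `sign_off` gives no verdict.

- **Reaching the stop:** I slowed to small steps with the grip cut to 25 N. The wrist force rose from about 0 to 5, 9 and then 10 N at the tool readings (limit 70 N). The last two 2 mm pushes moved the tool no further, so I stopped there.
- **After release:** In the wrist picture the tube's rear end is at x ≈ 489 mm and the mouth at x ≈ 652 mm. That puts the front end about 37 mm inside, near the shallow end of the 35–65 mm range for the plate.
- **Alignment:** The tube's centre line is within 1 mm of the pocket's, and it is in line to about 0.3°. The gripper is open and clear, and the wrist force is about zero.
- **Disagreements and limits:** The top and wrist cameras differed by about 2 mm, as the calibration allows. I could not see or feel the sprung pin, so I know the tube is home only from the force rise and the measured depth.

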